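# Feed one blank from the press-shop magazine and nudge it to the green stop

### The job

Feed a single steel blank from the bench push feeder: press the black palm knob of its plunger fully in once, let the spring bring it back by itself, and leave the other blanks in the magazine. Then nudge the ejected blank sideways along the delivery plate with the fingertips, without lifting it, until one edge lies flush against the green stop bar. Do not disturb the tools and parts standing around.

Things in the scene. Friction and masses are not known exactly. Their poses are not given: they have to be found in the camera images.
- feeder: Bench push feeder, bolted down, dark steel base 15 mm thick. Origin: on the table under the centre of the magazine. x = direction in which the plunger is pressed and a blank comes out, z up. Delivery plate: base top from x = 30 to 97 mm, y = -131 to +131 mm, closed at the far side by a steel fence 12 mm high (x 97 to 105 mm). Behind, the slide's bed is 96 mm wide and ends at x = -158 mm.
- plunger (a joint): Travel of the plunger in m along the feeder's +x: 0 = out (home), 0.065 = fully in (hard stop). Return spring: about 5 N at home, 9.5 N fully in; with the drag of the blanks a slow press takes up to about 14 N. Released, it comes home by itself in under 1 s.
- knob_face (a point): Centre of the flat face of the plunger's black round palm knob (40 mm diameter, 18 mm thick, looking along the feeder's -x, axis 50 mm above the table). Moves with the plunger; at home at x = -148 mm, y = 0 in the feeder's frame. An aluminium crosshead 100 mm wide, 36 mm high at its ends and 66 mm in the middle, rides 28 mm ahead of it.
- magazine_top (a point): Centre of the open top of the magazine, 63 mm above the table: grey box of corner angles, 60 x 60 mm outside, gate slot 14 mm high in its +x face at the plate. Grey spring tubes lie beside it at y = +-40 mm (x -35 to +33 mm, tops 32 mm above the table).
- outfeed (a point): Point on the delivery plate (15 mm above the table) where the centre of an ejected blank comes to lie, 62 mm along x in front of the feeder's origin; the blank may slide up to 10 mm further in x, to the fence.
- blank1: Bottom blank of the stack, the one that is fed: bright, lightly oiled steel square 50 x 50 x 10 mm with a dark 22 mm hole in the middle, 0.11 to 0.22 kg. Origin: centre of its underside; axes along its edges, z up. Starts in the magazine with its underside 15 mm above the table.
- blank2: Second blank of the stack (same kind), drops to the bottom after the feed and must stay in the magazine. Origin: centre of its underside.
- blank3: Third blank of the stack, stays in the magazine. Origin: centre of its underside.
- blank4: Top blank of the stack, stays in the magazine. Origin: centre of its underside.
- stop_green: Green end-stop bar screwed to one end of the delivery plate (the feeder's +y or -y end): 56 mm along x, 14 mm along y, 20 mm high. Origin: centre of its underside on the plate, at x = 65 mm, y = +112 or -112 mm in the feeder's frame; axes as the feeder's. A blank flush against its inner face has its centre 32 mm from the bar's centre line.
- stop_red: Red end-stop bar of the same size at the other end of the delivery plate; not used here.
- bracket_a: Loose stamped steel U-bracket, 44 x 40 x 40 mm, standing open side up on the feeder's base beside the magazine. Origin: centre of its underside. Leave alone.
- bracket_b: Second U-bracket of the same size, standing on the table beside the plunger. Origin: centre of its underside. Leave alone.
- deburrer: Deburring hand tool, 170 mm long with a blue handle, lying on the table beside the feeder. Leave alone.
- bolt: Dark hexagon bolt standing on its head on the table, 55 mm tall, head 24 mm across. Origin: centre of its underside. Leave alone.
- caliper: Digital caliper, about 200 mm long, lying flat on the table to the left. Leave alone.
- paint_bottle: Small yellow marking-paint bottle, 38 mm diameter, 75 mm tall, standing on the table to the right. Origin: centre of its underside. Leave alone.
- washer_dish: Shallow steel parts dish, 90 mm diameter, 28 mm high, on the table to the left. Origin: centre of its underside. Leave alone.
Not all that is in view belongs to the job. Leave any orange or turquoise look-alike of the blank4 alone.

How it is judged:
By the outcome, as a careful person would: the job done as asked, in the order asked, and still so for the second after the job is handed in, with the robot touching nothing.
It also fails if it takes over 56 s, if anything falls off the work surface, if the arm or the gripper's body presses on something with over 40 N, if the wrist force passes 120 N, or if a joint passes its speed limit or range.

### The arm

A 6-joint arm with a two-finger parallel gripper is mounted at the origin on the work surface. World frame = base frame: x ahead of the robot, y to its left, z up, the work surface at z = 0. Lengths are in m, angles in rad, forces in N, time in s.
With the tool pointing down it reaches from about 0.275 to 0.825 m from the base axis. Payload 5.2 kg.
Tool frame: the origin (TCP) lies midway between the tips of the shut fingers; the grasp point (between the pads) lies 19 mm behind it; z points along the fingers, y is the line along which they close (so a half turn about z gives the same grasp; the last joint's range is limited). The gripper opens to 93 mm and grips with 3 to 60 N. Pads are 15 mm wide; open, the fingers measure 128 mm over their backs; the gripper's body (75 mm by 188 mm) begins 65 mm behind the grasp point.
Start: joints at [-1.391, 0.259, 1.535, -0, 1.348, -0.203], TCP at [0.205, -0.51, 0.219] pointing down, gripper open.
Joint ranges: [-3.14, 3.14], [-0.91, 2.08], [0.19, 2.58], [-1.22, 4.36], [0.22, 2.71], [-3.12, 3.12]. Speed limits (rad/s): [2.57, 2.57, 3.14, 3.14, 3.14, 3.14].

### API

Orientations are given as a 3x3 rotation matrix whose columns are the frame's x, y, z axes.
In Python, from plant import r gives the robot as it stands.
- The arm moves only by the tool jog_arm, never from a script. Its argument "increments" is a list of rows, each an object with "fingers": the finger opening in m, from 0 to 0.093; "translation": the shift along the world's x, y, z in m, a list of three; "twist": the turn about the world's z in rad. A call has 1 to 8 rows; each row shifts and turns the commanded pose from where the row before left it; what a row does not reach is not made up. A row lasts 1/12 s, in which the tool goes at most 41.7 mm and 7.16 degrees, less where a joint would pass 70% of its speed; a pose out of reach is approached as far as the arm can. A call with a gripper value outside its range is refused whole. The fingers move at their own pace and stop on an object; "newtons" is the grip in N (left out, the last holds). Time passes only in rows, so rows that do not move let the fingers close. It gives the time, the measured TCP pose, the force, the opening and the grip force at its end, in the units of the state.
- r.state(): the state, without advancing time (a new reading comes with each control period).
- r.grab_frame(name): name is "scene" or "top" or "wrist"; returns a dict with "img" (420x560x3 uint8, red, green, blue), "range_z" (420x560 float32, m along the optical axis (not along the pixel's ray), 0 where there is no reading), "fovy" (degrees; the focal length in pixels is half the picture's height over the tangent of half this angle, whatever the lens; pixels are square), "cx", "cy" (the principal point, pixels), "distortion" ([k1, k2, p1, p2, k3] as OpenCV has them; the pictures are not rectified), "world_from_camera" (4x4, takes a point from camera to world coordinates); the wrist camera has in their place "T_tool_cam" (4x4, takes a point from camera to tool coordinates, whose origin is the TCP and whose axes are the flange's). Camera axes: x right, y up, looking along -z (the intrinsics and any distortion apply to the point x, -y, -z); pixel columns grow to the right and rows downward; lengths in m; the calibration is good to about 2 mm. A picture is of the moment at which its call begins: read the wrist's pose just before it.
- r.hand_in(): hands the job in; it is judged then, once.
The state is a dict: "t": time; "joints": joint angles; "qvel": joint speeds; "effort": joint torques, N m; "ee_pos": TCP position; "ee_rot": TCP orientation; "force": force on the tool from outside, world axes, zero at the start; "torque": the same for the moment, N m; "opening": finger opening in m; "grip_force": force on a finger pad.
Only numpy, scipy, OpenCV 4.12 (cv2) and the standard library are available. Lean on these libraries where they do the work, as an engineer would, in place of code of your own. Each camera call takes 0.05 s, during which the arm holds its last target. There are 200 camera calls.

## Working session

There is one attempt and no reset: what is moved stays moved. The work goes in short steps, Python scripts to look and compute and a tool call to move; the robot and the scene stay as the last step left them, time stands still between calls to the robot, and variables do not carry over. Pictures are saved under pics/ and viewed, at most 10 in all, crops included, and the job is handed in when it is done.

Besides the shell and the picture viewer there is one more tool, called after ">>>" as name(argument=value, ...), one argument or row to a line, values as JSON. jog_arm: Moves the arm, as the interface text tells. Its arguments: {"type":"object","properties":{"increments":{"type":"array","items":{"type":"object","properties":{"fingers":{"type":"number"},"translation":{"type":"array","items":{"type":"number"}},"twist":{"type":"number"}}}},"newtons":{"type":"number"}},"required":["increments"]}

```bash
mkdir -p pics
cat > h.py <<'E'
import numpy as np, cv2
from plant import r
def grab(n):
    s=r.state(); f=r.grab_frame(n)
    if 'world_from_camera' in f: T=np.array(f['world_from_camera'])
    else:
        W=np.eye(4); W[:3,:3]=s['ee_rot']; W[:3,3]=s['ee_pos']; T=W@np.array(f['T_tool_cam'])
    fl=210/np.tan(np.radians(f['fovy'])/2)
    K=np.array([[fl,0,f['cx']],[0,fl,f['cy']],[0,0,1.]])
    return dict(img=f['img'],z=f['range_z'],T=T,K=K,D=np.array(f['distortion'],float))
def rays(g,px):
    u=cv2.undistortPoints(np.array(px,float).reshape(-1,1,2),g['K'],g['D']).reshape(-1,2)
    return np.c_[u[:,0],-u[:,1],-np.ones(len(u))]
def plane(g,px,h):
    d=rays(g,px)@g['T'][:3,:3].T; o=g['T'][:3,3]
    return o+d*((h-o[2])/d[:,2])[:,None]
def depth(g,px):
    p=np.array(px).reshape(-1,2).astype(int); z=g['z'][p[:,1],p[:,0]]
    return (rays(g,px)*z[:,None])@g['T'][:3,:3].T+g['T'][:3,3]
def save(g,n): cv2.imwrite('pics/'+n,g['img'][:,:,::-1])
E
python3 - <<'E'
from h import *
import pickle
for n in('top','scene'):
    g=grab(n); save(g,n+'1.png'); pickle.dump(g,open(n+'1.pkl','wb')); print(n,g['T'].round(3).tolist(),g['K'][0,0],g['D'])
print(r.state()['t'])
E
```

```text
top [[0.011, 0.998, -0.068, 0.51], [-1.0, 0.011, -0.009, -0.002], [-0.009, 0.068, 0.998, 1.021], [0.0, 0.0, 0.0, 1.0]] 379.2241654509157 [-0.10640048  0.          0.          0.          0.        ]
scene [[-0.518, -0.432, 0.739, 1.543], [0.856, -0.274, 0.439, 0.572], [0.013, 0.859, 0.511, 0.761], [0.0, 0.0, 0.0, 1.0]] 545.7450414714866 [-0.17719582  0.          0.          0.          0.        ]
0.1
```

View pics/top1.png

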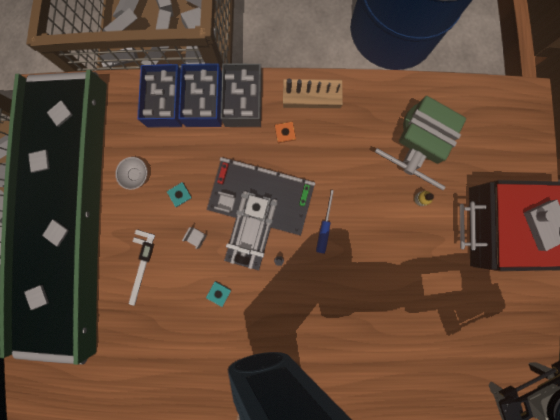

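View pics/scene1.png

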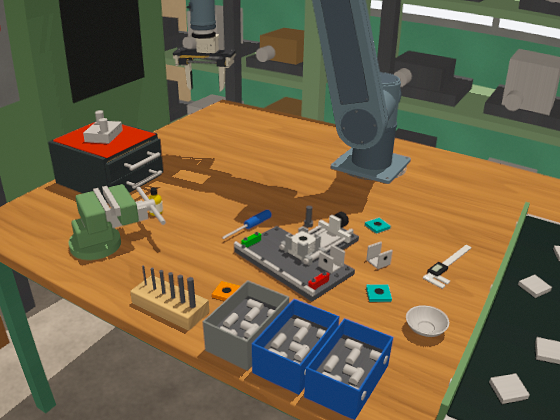

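The top view shows the feeder with its magazine at (257,207), the black knob near (240,262), the green stop at (305,195) and the red one at (222,173). Bracket_a is at (226,200), bracket_b at (194,237) and the bolt at (280,259). 

Things that could be taken for a blank: turquoise squares at (179,194) and (218,294), the orange one at (285,132), and loose plates on the conveyor at the left. The right one is the stack in the magazine at (257,207). The other knob-like dark object is the bolt at (280,259); the palm knob sits on the slide's axis near (240,262).

```bash
cat > m.py <<'E'
from h import *
import pickle
res={}
for n in('top','scene'):
    g=pickle.load(open(n+'1.pkl','rb')); hsv=cv2.cvtColor(g['img'],cv2.COLOR_RGB2HSV)
    roi=np.zeros(hsv.shape[:2],np.uint8)
    if n=='top': roi[150:280,200:330]=1
    else: roi[220:300,225:360]=1
    for c,lo,hi in(('green',(50,120,60),(70,255,255)),('red',(0,170,60),(4,255,255))):
        m=cv2.inRange(hsv,lo,hi)*roi
        k,l,st,ce=cv2.connectedComponentsWithStats(m); i=1+st[1:,4].argmax()
        res[n,c]=plane(g,ce[i],.033)[0]; print(n,c,st[i],ce[i].round(1),res[n,c].round(4))
G,R=res['top','green'],res['top','red']
for n in ('top','scene'):
    G,R=res[n,'green'],res[n,'red']
    v=(R-G)[:2]; print(n,'dist',np.linalg.norm(v)); y=v/np.linalg.norm(v); x=np.array([y[1],-y[0]])
    o=(G+R)[:2]/2-.065*x; print('o',o,'yaw',np.arctan2(x[1],x[0]),'knob',o-.148*x)
g=pickle.load(open('top1.pkl','rb'))
for nm,p,h in(('magtop',(257,207),.06),('bolt',(280,259),.055),('brA',(226,200),.05),('brB',(194,237),.035)):
    P=plane(g,p,h)[0]; print(nm,P.round(3))
s=r.state(); print(np.round(s['ee_rot'],3).tolist(),s['ee_pos'],s['opening'])
c=cv2.resize(g['img'][145:280,195:330],(590,590),interpolation=cv2.INTER_CUBIC); cv2.imwrite('pics/crop1.png',c[:,:,::-1])
E
python3 m.py
```

```text
top green [301 189   7  12  51] [304.1 194.5] [ 0.6184 -0.0588  0.033 ]
top red [220 168   7  10  48] [222.9 172.4] [0.6753 0.1559 0.033 ]
scene green [242 233  20  15 162] [251.4 239.8] [ 0.6272 -0.0488  0.033 ]
scene red [308 272  22  18 190] [318.8 280.7] [0.6843 0.1651 0.033 ]
top dist 0.22204284005391242
o [0.58403709 0.06518959] yaw -0.2589934348660474 knob [0.44097315 0.10309353]
scene dist 0.22137479853394762
o [0.59299091 0.07490487] yaw -0.260847771232727 knob [0.4499975  0.11307403]
magtop [0.582 0.062 0.06 ]
bolt [0.451 0.003 0.055]
brA [0.6   0.144 0.05 ]
brB [0.504 0.228 0.035]
[[0.928, 0.374, -0.0], [0.374, -0.928, 0.002], [0.0, -0.002, -1.0]] [ 0.20538373 -0.5097098   0.21790364] 0.0927832677868237
```

View pics/crop1.png

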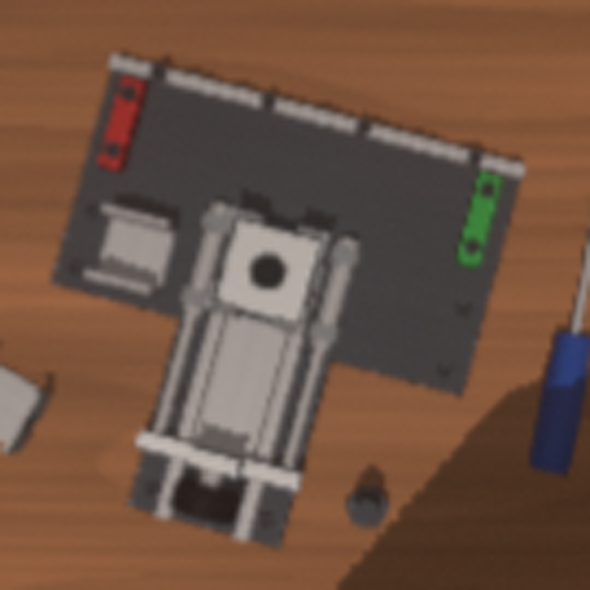

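The crop confirms the geometry: the stack's top blank is at (268,272), the crosshead at (215,455) and the black knob at (208,500), with rails on either side of it. The bolt is at (368,505) and the green stop at (480,218) is on the feeder's -y side. I'll go near and look with the wrist camera.

>>> jog_arm(
  increments=[
    {"translation": [0.01,0.031,0.003],"twist": -0.04,"fingers": 0},
    {"translation": [0.01,0.031,0.003],"twist": -0.04,"fingers": 0},
    {"translation": [0.01,0.031,0.003],"twist": -0.04,"fingers": 0},
    {"translation": [0.01,0.031,0.003],"twist": -0.04,"fingers": 0},
    {"translation": [0.01,0.031,0.003],"twist": -0.04,"fingers": 0},
    {"translation": [0.01,0.031,0.003],"twist": -0.04,"fingers": 0},
    {"translation": [0.01,0.031,0.003],"twist": -0.04,"fingers": 0},
    {"translation": [0.01,0.031,0.003],"twist": -0.04,"fingers": 0},
  ],
)

```text
t: 0.77
ee_pos: [0.2854, -0.2604, 0.2425]
ee_rot: [[0.998, 0.06, -0.0], [0.06, -0.998, 0.001], [-0.0, -0.001, -1.0]]
force: [0.9, 0.5, 0.5]
opening: 0.0439
grip_force: 0.0
```

>>> jog_arm(
  increments=[
    {"translation": [0.01,0.031,0],"twist": -0.04},
    {"translation": [0.01,0.031,0],"twist": -0.04},
    {"translation": [0.01,0.031,0],"twist": -0.04},
    {"translation": [0.01,0.031,0],"twist": -0.04},
    {"translation": [0.01,0.031,0],"twist": -0.04},
    {"translation": [0.01,0.031,0],"twist": -0.04},
    {"translation": [0.01,0.031,0],"twist": -0.04},
    {"translation": [0.01,0.031,0],"twist": -0.044},
  ],
)

```text
schema error: expected keys fingers, translation, twist
```

>>> jog_arm(
  increments=[
    {"translation": [0.008,0.031,0]},
    {"translation": [0.008,0.031,0]},
    {"translation": [0.007,0.031,0]},
    {"translation": [0.007,0.031,0]},
    {"translation": [0,0,0]},
  ],
)

```text
schema error: expected keys fingers, translation, twist
```

Run:
```python
from h import *
import pickle
g=grab('wrist'); save(g,'w1.png'); pickle.dump(g,open('w1.pkl','wb')); print(g['T'].round(3).tolist(),g['K'][0,0],g['D']); s=r.state(); print(s['t'],s['force'],np.arctan2(s['ee_rot'][1][0],s['ee_rot'][0][0]),s['opening'],s['joints'])
```

```text
[[0.062, 0.968, 0.242, 0.352], [-0.998, 0.061, 0.014, -0.257], [-0.001, -0.242, 0.97, 0.408], [0.0, 0.0, 0.0, 1.0]] 366.1574502391749 [-0.08677752  0.          0.          0.          0.        ]
0.8167 [ 0.14954552  4.81559102 -1.19024776] 0.059830246224420826 0.040257391381458466 [-1.0239574  -0.0691293   1.84350521  0.00323758  1.37000246  0.48635558]
```

View pics/w1.png

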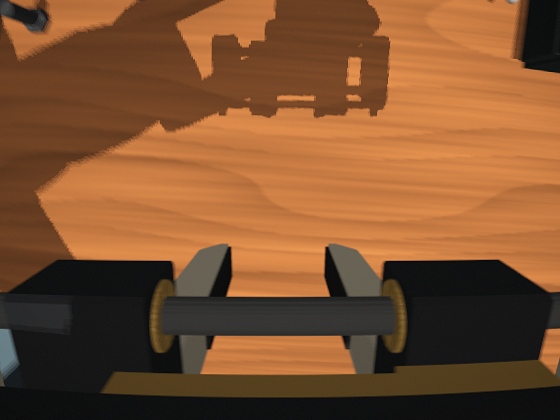

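The wrist picture shows bare table with the fingers at the bottom (columns 170–400); the move stopped part way because every row needs all its keys. I'm continuing.

>>> jog_arm(
  increments=[
    {"translation": [0.007,0.031,0],"twist": -0.04,"fingers": 0},
    {"translation": [0.007,0.031,0],"twist": -0.04,"fingers": 0},
    {"translation": [0.007,0.031,0],"twist": -0.04,"fingers": 0},
    {"translation": [0.007,0.031,0],"twist": -0.04,"fingers": 0},
    {"translation": [0.007,0.031,0],"twist": -0.04,"fingers": 0},
    {"translation": [0.007,0.031,0],"twist": -0.04,"fingers": 0},
    {"translation": [0.007,0.031,0],"twist": -0.04,"fingers": 0},
    {"translation": [0.007,0.031,0],"twist": -0.04,"fingers": 0},
  ],
)

```text
t: 1.48
ee_pos: [0.3413, -0.0127, 0.2426]
ee_rot: [[0.967, -0.256, 0.0], [-0.256, -0.967, -0.0], [0.0, 0.0, -1.0]]
force: [0.5, -0.0, 0.4]
opening: 0.0004
grip_force: 0.0
```

>>> jog_arm(
  increments=[
    {"translation": [0.007,0.031,0],"twist": 0,"fingers": 0},
    {"translation": [0.007,0.031,0],"twist": 0,"fingers": 0},
    {"translation": [0.007,0.031,0],"twist": 0,"fingers": 0},
    {"translation": [0.002,0.031,0],"twist": 0,"fingers": 0},
    {"translation": [0,0,0],"twist": 0,"fingers": 0},
    {"translation": [0,0,0],"twist": 0,"fingers": 0},
  ],
)

```text
t: 1.98
ee_pos: [0.364, 0.1109, 0.2423]
ee_rot: [[0.968, -0.25, -0.001], [-0.25, -0.968, -0.0], [-0.001, 0.001, -1.0]]
force: [-0.7, 0.2, -0.8]
opening: 0.0002
grip_force: 0.0
```

Run:
```python
from h import *
import pickle
g=grab('wrist'); save(g,'w2.png'); pickle.dump(g,open('w2.pkl','wb')); s=r.state(); print(s['t'],s['force'],np.arctan2(s['ee_rot'][1][0],s['ee_rot'][0][0]),s['opening'],s['joints'])
```

```text
2.0333 [ 0.22692518 -0.4225184  -0.37484792] -0.2546380956147865 0.0004104003699172493 [-1.93670183e-03 -7.59912421e-02  1.85115349e+00 -6.59476928e-04
  1.36736957e+00  1.82363093e+00]
```

View pics/w2.png

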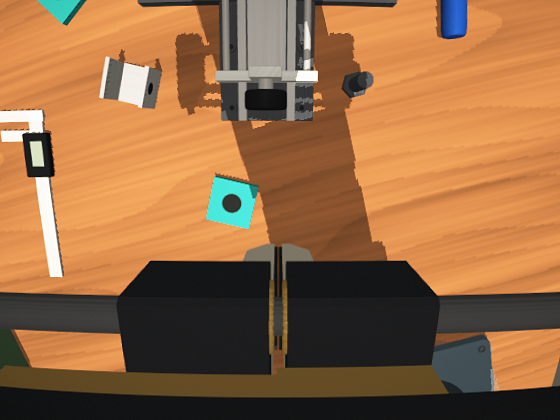

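The wrist view shows the black knob at about (266,99), the crosshead bar at row 75 and the bed's rear corners at (221,120) and (313,121). The bolt is at (355,82), and a turquoise look-alike on the table at (232,203) must not be touched.

Run:
```python
from h import *
import pickle
g=pickle.load(open('w2.pkl','rb'))
c=plane(g,[(221,120),(313,121)],.015); print('corners',c.round(4),np.linalg.norm(c[0]-c[1]))
v=(c[0]-c[1])[:2]; y=v/np.linalg.norm(v); x=np.array([y[1],-y[0]]); m=c.mean(0)[:2]
print('yaw',np.arctan2(x[1],x[0]),'origin',m+.158*x,'knob',m+.01*x)
for p in [(250,99),(266,92),(266,99),(266,105),(266,108),(280,99),(228,90),(305,90),(235,75),(355,82),(266,116)]:
    P=depth(g,[p])[0]; d=P[:2]-(m+.158*x); print(p,P.round(4),'feeder',(d@x).round(4),(d@y).round(4))
```

```text
corners [[0.4433 0.1513 0.015 ]
 [0.4183 0.0581 0.015 ]] 0.09649151212226861
yaw -0.26229424994547085 origin [0.58340024 0.06375841] knob [0.44046219 0.10213437]
(250, 99) [0.4528 0.1134 0.0642] feeder -0.139 0.0141
(266, 92) [0.4547 0.0978 0.0691] feeder -0.1331 -0.0005
(266, 99) [0.4489 0.0993 0.0686] feeder -0.1391 -0.0005
(266, 105) [0.4437 0.1006 0.0712] feeder -0.1445 -0.0007
(266, 108) [0.4413 0.1013 0.0673] feeder -0.147 -0.0005
(280, 99) [0.446  0.0871 0.0633] feeder -0.1387 -0.0131
(228, 90) [0.4708 0.136  0.0143] feeder -0.1275 0.0405
(305, 90) [0.4509 0.0589 0.0146] feeder -0.1267 -0.0391
(235, 75) [0.4803 0.1232 0.0365] feeder -0.115 0.0306
(355, 82) [0.4448 0.0141 0.0477] feeder -0.1209 -0.0839
(266, 116) [0.4354 0.1046 0.0145] feeder -0.1535 0.0011
```

>>> jog_arm(
  increments=[
    {"translation": [0.01,0,-0.03],"twist": -0.006,"fingers": 0},
    {"translation": [0.01,0,-0.03],"twist": 0,"fingers": 0},
    {"translation": [0.01,0,-0.03],"twist": 0,"fingers": 0},
    {"translation": [0.01,0,-0.03],"twist": 0,"fingers": 0},
    {"translation": [0.01,-0.002,-0.03],"twist": 0,"fingers": 0},
    {"translation": [0,0,-0.03],"twist": 0,"fingers": 0},
    {"translation": [0,0,-0.027],"twist": 0,"fingers": 0},
    {"translation": [0,0,0],"twist": 0,"fingers": 0},
  ],
)

```text
t: 2.7
ee_pos: [0.4107, 0.1058, 0.0316]
ee_rot: [[0.965, -0.263, -0.009], [-0.263, -0.965, -0.0], [-0.009, 0.003, -1.0]]
force: [-1.0, -1.8, -0.1]
opening: 0.0004
grip_force: 0.0
```

>>> jog_arm(
  increments=[
    {"translation": [0,0,0],"twist": 0,"fingers": 0},
  ],
)

```text
t: 2.78
ee_pos: [0.4133, 0.1063, 0.0349]
ee_rot: [[0.965, -0.262, -0.004], [-0.262, -0.965, -0.0], [-0.004, 0.001, -1.0]]
force: [-0.5, 0.6, 0.2]
opening: 0.0007
grip_force: 0.0
```

>>> jog_arm(
  increments=[
    {"translation": [0.0054,0,0],"twist": 0,"fingers": 0},
    {"translation": [0.0058,-0.0016,0],"twist": 0,"fingers": 0},
    {"translation": [0.0058,-0.0016,0],"twist": 0,"fingers": 0},
    {"translation": [0.0058,-0.0015,0],"twist": 0,"fingers": 0},
    {"translation": [0.0058,-0.0015,0],"twist": 0,"fingers": 0},
    {"translation": [0.0058,-0.0016,0],"twist": 0,"fingers": 0},
    {"translation": [0.0058,-0.0015,0],"twist": 0,"fingers": 0},
    {"translation": [0.0058,-0.0016,0],"twist": 0,"fingers": 0},
  ],
)

```text
t: 3.45
ee_pos: [0.4573, 0.0978, 0.0362]
ee_rot: [[0.966, -0.26, -0.007], [-0.26, -0.966, 0.001], [-0.007, 0.001, -1.0]]
force: [-11.7, 3.6, 10.2]
opening: 0.0004
grip_force: 6.3
```

>>> jog_arm(
  increments=[
    {"translation": [0.0058,-0.0015,0],"twist": 0,"fingers": 0},
    {"translation": [0.0058,-0.0016,0],"twist": 0,"fingers": 0},
    {"translation": [0.0058,-0.0016,0],"twist": 0,"fingers": 0},
    {"translation": [0.0058,-0.0015,0],"twist": 0,"fingers": 0},
    {"translation": [0.0058,-0.0015,0],"twist": 0,"fingers": 0},
    {"translation": [0.0048,-0.0013,0],"twist": 0,"fingers": 0},
    {"translation": [0,0,0],"twist": 0,"fingers": 0},
  ],
)

```text
t: 4.03
ee_pos: [0.4922, 0.0886, 0.0361]
ee_rot: [[0.966, -0.26, -0.005], [-0.26, -0.966, 0.001], [-0.005, 0.0, -1.0]]
force: [-8.5, 3.6, 7.4]
opening: 0.0005
grip_force: 4.6
```

>>> jog_arm(
  increments=[
    {"translation": [0.0019,-0.0005,0],"twist": 0,"fingers": 0},
    {"translation": [0.0019,-0.0005,0],"twist": 0,"fingers": 0},
    {"translation": [0.0019,-0.0005,0],"twist": 0,"fingers": 0},
    {"translation": [0,0,0],"twist": 0,"fingers": 0},
  ],
)

```text
t: 4.37
ee_pos: [0.4946, 0.088, 0.036]
ee_rot: [[0.966, -0.259, -0.011], [-0.259, -0.966, 0.002], [-0.011, 0.001, -1.0]]
force: [-17.2, 5.3, 15.2]
opening: 0.0004
grip_force: 8.9
```

>>> jog_arm(
  increments=[
    {"translation": [0.0015,-0.0004,0],"twist": 0,"fingers": 0},
    {"translation": [0.0015,-0.0004,0],"twist": 0,"fingers": 0},
    {"translation": [0,0,0],"twist": 0,"fingers": 0},
    {"translation": [0,0,0],"twist": 0,"fingers": 0},
  ],
)

```text
t: 4.7
ee_pos: [0.4945, 0.0879, 0.0357]
ee_rot: [[0.966, -0.259, -0.016], [-0.259, -0.966, 0.003], [-0.016, 0.001, -1.0]]
force: [-23.5, 7.6, 19.2]
opening: 0.0004
grip_force: 12.7
```

The plunger is on the hard stop: the force rises with no more travel. I'm backing off quickly along its axis so the spring brings it home by itself.

>>> jog_arm(
  increments=[
    {"translation": [-0.02,0.0053,0],"twist": 0,"fingers": 0},
    {"translation": [-0.034,0.009,0],"twist": 0,"fingers": 0},
    {"translation": [-0.034,0.009,0],"twist": 0,"fingers": 0},
    {"translation": [-0.034,0.009,0],"twist": 0,"fingers": 0},
    {"translation": [-0.01,0.003,0.03],"twist": 0,"fingers": 0},
    {"translation": [0,0,0.04],"twist": 0,"fingers": 0},
    {"translation": [0,0,0.04],"twist": 0,"fingers": 0},
    {"translation": [0,0,0.04],"twist": 0,"fingers": 0},
  ],
)

```text
t: 5.37
ee_pos: [0.371, 0.121, 0.1887]
ee_rot: [[0.966, -0.259, 0.002], [-0.259, -0.966, -0.0], [0.002, -0.001, -1.0]]
force: [0.8, -0.9, -0.5]
opening: 0.0005
grip_force: 0.0
```

>>> jog_arm(
  increments=[
    {"translation": [0,0,0.04],"twist": 0.12,"fingers": 0},
    {"translation": [0,0,0],"twist": 0.12,"fingers": 0},
    {"translation": [0,0,0],"twist": 0.12,"fingers": 0},
    {"translation": [0,0,0],"twist": 0.12,"fingers": 0},
  ],
)

```text
t: 5.7
ee_pos: [0.3724, 0.1209, 0.228]
ee_rot: [[0.975, 0.221, 0.005], [0.221, -0.975, -0.0], [0.005, 0.001, -1.0]]
force: [0.6, 0.3, 0.7]
opening: 0.0004
grip_force: 0.0
```

Run:
```python
from h import *
import pickle
g=grab('top'); pickle.dump(g,open('top2.pkl','wb')); s=r.state(); print(s['t'],s['ee_pos'],s['joints'])
c=cv2.resize(g['img'][145:280,195:330],(590,590),interpolation=cv2.INTER_CUBIC); cv2.imwrite('pics/crop2.png',c[:,:,::-1])
```

```text
5.75 [0.37198985 0.12090024 0.22747296] [ 2.71542287e-02 -4.71146113e-02  1.86158943e+00 -1.24241446e-04
  1.32299891e+00  1.36773463e+00]
```

View pics/crop2.png

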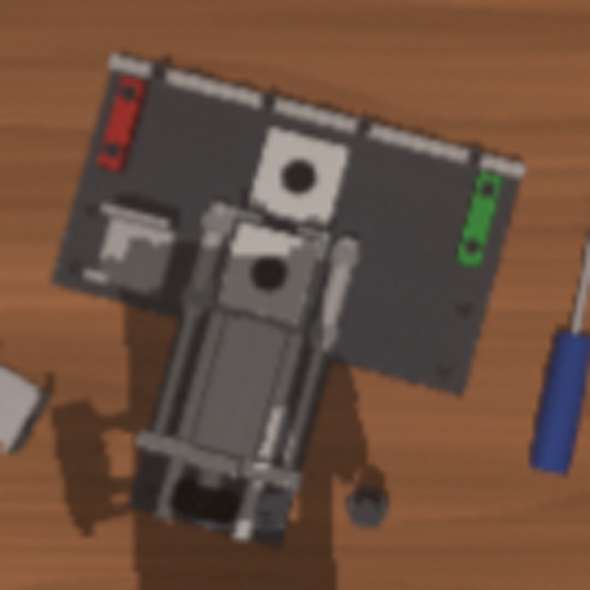

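The blank has come out and lies at crop (299,176) on the plate, slightly off the fence. The plunger is home, with its knob at (208,500), and the stack is still in the magazine.

```bash
cat >> h.py <<'E'
O=np.array([.5834,.0638]); X=np.array([np.cos(-.261),np.sin(-.261)]); Y=np.array([-X[1],X[0]])
def tof(P): d=np.array(P)[...,:2]-O; return np.stack([d@X,d@Y],-1)
def tow(x,y): return O+x*X+y*Y
def bright(g,roi,h=.025):
    x0,y0,x1,y1=roi; hs=cv2.cvtColor(g['img'],cv2.COLOR_RGB2HSV)
    m=np.zeros(hs.shape[:2],np.uint8); m[y0:y1,x0:x1]=cv2.inRange(hs,(0,0,110),(180,60,255))[y0:y1,x0:x1]
    c=max(cv2.findContours(m,0,2)[0],key=cv2.contourArea); q=cv2.boxPoints(cv2.minAreaRect(c))
    return q,plane(g,q,h)
E
python3 - <<'E'
from h import *
import pickle
g=pickle.load(open('top2.pkl','rb'))
print(tof(plane(g,[(263.4,185.3)],.025)), plane(g,[(263.4,185.3)],.025))
q,P=bright(g,(252,172,278,197)); print(q.round(1).tolist(),tof(P).round(4).tolist(),tof(P).mean(0))
print('start',tow(.066,.055),'end',tow(.066,-.0475)); print(Y)
E
```

```text
[[0.06130347 0.00076611]] [[0.64282496 0.048721   0.025     ]]
[[251.10000610351562, 191.89999389648438], [256.20001220703125, 173.3000030517578], [274.70001220703125, 178.39999389648438], [269.70001220703125, 196.89999389648438]] [[0.0358, 0.0273], [0.087, 0.028], [0.0871, -0.0231], [0.036, -0.0236]] [0.06149588 0.00215155]
start [0.66135731 0.09990619] end [0.63490752 0.00087762]
[0.25804681 0.96613241]
```

>>> jog_arm(
  increments=[
    {"translation": [0.0286,-0.002,0],"twist": 0.109,"fingers": 0},
    {"translation": [0.0286,-0.002,0],"twist": 0.109,"fingers": 0},
    {"translation": [0.0286,-0.002,0],"twist": 0.109,"fingers": 0},
    {"translation": [0.0286,-0.002,0],"twist": 0.109,"fingers": 0},
    {"translation": [0.0286,-0.002,0],"twist": 0.109,"fingers": 0},
    {"translation": [0.0286,-0.002,0],"twist": 0.109,"fingers": 0},
    {"translation": [0.0286,-0.002,0],"twist": 0.109,"fingers": 0},
    {"translation": [0.0286,-0.002,0],"twist": 0.109,"fingers": 0},
  ],
)

```text
t: 6.42
ee_pos: [0.6017, 0.1047, 0.2263]
ee_rot: [[0.461, 0.887, 0.001], [0.887, -0.461, -0.0], [0.001, 0.001, -1.0]]
force: [0.4, 0.5, 0.7]
opening: 0.0002
grip_force: 0.0
```

>>> jog_arm(
  increments=[
    {"translation": [0.0286,-0.002,0],"twist": 0.109,"fingers": 0},
    {"translation": [0.0286,-0.002,0],"twist": 0.106,"fingers": 0},
    {"translation": [0,0,-0.03],"twist": 0,"fingers": 0},
    {"translation": [0,0,-0.03],"twist": 0,"fingers": 0},
    {"translation": [0,0,-0.03],"twist": 0,"fingers": 0},
    {"translation": [0,0,-0.02],"twist": 0,"fingers": 0},
    {"translation": [0,0,0],"twist": 0,"fingers": 0},
    {"translation": [0,0,0],"twist": 0,"fingers": 0},
  ],
)

```text
t: 7.08
ee_pos: [0.6567, 0.1008, 0.1152]
ee_rot: [[0.265, 0.964, -0.002], [0.964, -0.265, -0.0], [-0.001, -0.002, -1.0]]
force: [-0.4, 0.1, 0.5]
opening: 0.0005
grip_force: 0.0
```

Run:
```python
from h import *
g=grab('wrist'); save(g,'w3.png'); s=r.state(); print(s['t'],s['ee_pos'],tof(s['ee_pos']),np.arctan2(s['ee_rot'][1][0],s['ee_rot'][0][0]),s['joints'])
```

```text
7.1333 [0.65789955 0.10083566 0.11695965] [0.0624195  0.05500572] 1.3024896859011537 [-1.51400734e-02  5.36973368e-01  1.36933698e+00 -4.51538902e-05
  1.23364511e+00  2.53181764e-01]
```

View pics/w3.png

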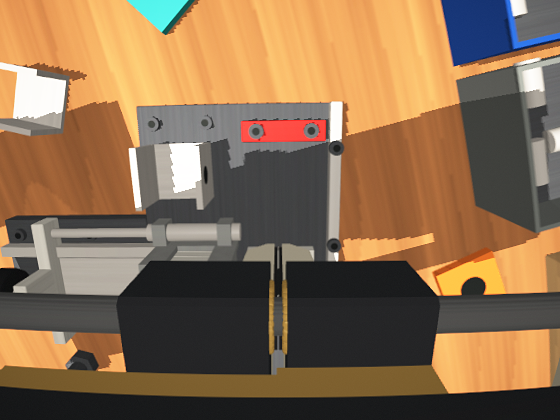

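The wrist view shows clear plate under the fingertips, with bracket_a at (178,172), the red stop at (283,130) and the fence along column 337, all well away. The blank is hidden behind the gripper. I'm descending.

>>> jog_arm(
  increments=[
    {"translation": [0,0,-0.025],"twist": 0.007,"fingers": 0},
    {"translation": [0,0,-0.025],"twist": 0,"fingers": 0},
    {"translation": [0,0,-0.02],"twist": 0,"fingers": 0},
    {"translation": [0,0,-0.012],"twist": 0,"fingers": 0},
    {"translation": [0,0,-0.008],"twist": 0,"fingers": 0},
    {"translation": [0,0,-0.006],"twist": 0,"fingers": 0},
    {"translation": [0,0,0],"twist": 0,"fingers": 0},
    {"translation": [0,0,0],"twist": 0,"fingers": 0},
  ],
)

```text
t: 7.8
ee_pos: [0.6578, 0.1009, 0.0208]
ee_rot: [[0.257, 0.966, 0.002], [0.966, -0.257, -0.0], [0.0, 0.002, -1.0]]
force: [0.1, 0.8, 0.5]
opening: 0.0004
grip_force: 0.0
```

>>> jog_arm(
  increments=[
    {"translation": [-0.0021,-0.0077,0],"twist": 0,"fingers": 0},
    {"translation": [-0.001,-0.0039,0],"twist": 0,"fingers": 0},
    {"translation": [-0.001,-0.0039,0],"twist": 0,"fingers": 0},
    {"translation": [-0.001,-0.0039,0],"twist": 0,"fingers": 0},
    {"translation": [-0.001,-0.0039,0],"twist": 0,"fingers": 0},
    {"translation": [-0.001,-0.0039,0],"twist": 0,"fingers": 0},
    {"translation": [-0.001,-0.0039,0],"twist": 0,"fingers": 0},
    {"translation": [-0.001,-0.0039,0],"twist": 0,"fingers": 0},
  ],
)

```text
t: 8.47
ee_pos: [0.6478, 0.0655, 0.0197]
ee_rot: [[0.257, 0.966, 0.0], [0.966, -0.257, 0.0], [0.0, 0.0, -1.0]]
force: [0.1, 0.6, 0.5]
opening: 0.0007
grip_force: 0.3
```

>>> jog_arm(
  increments=[
    {"translation": [-0.001,-0.0039,0],"twist": 0,"fingers": 0},
    {"translation": [-0.001,-0.0039,0],"twist": 0,"fingers": 0},
    {"translation": [-0.001,-0.0039,0],"twist": 0,"fingers": 0},
    {"translation": [-0.001,-0.0039,0],"twist": 0,"fingers": 0},
    {"translation": [-0.001,-0.0039,0],"twist": 0,"fingers": 0},
    {"translation": [-0.001,-0.0039,0],"twist": 0,"fingers": 0},
    {"translation": [-0.001,-0.0039,0],"twist": 0,"fingers": 0},
    {"translation": [-0.001,-0.0039,0],"twist": 0,"fingers": 0},
  ],
)

```text
t: 9.13
ee_pos: [0.6397, 0.0343, 0.0196]
ee_rot: [[0.257, 0.966, -0.0], [0.966, -0.257, -0.0], [-0.0, -0.0, -1.0]]
force: [0.2, 1.3, 0.9]
opening: 0.0004
grip_force: 0.3
```

>>> jog_arm(
  increments=[
    {"translation": [-0.001,-0.0039,0],"twist": 0,"fingers": 0},
    {"translation": [-0.001,-0.0039,0],"twist": 0,"fingers": 0},
    {"translation": [-0.001,-0.0039,0],"twist": 0,"fingers": 0},
    {"translation": [-0.001,-0.0039,0],"twist": 0,"fingers": 0},
    {"translation": [-0.001,-0.0039,0],"twist": 0,"fingers": 0},
    {"translation": [-0.001,-0.0039,0],"twist": 0,"fingers": 0},
    {"translation": [-0.0005,-0.002,0],"twist": 0,"fingers": 0},
    {"translation": [0,0,0],"twist": 0,"fingers": 0},
  ],
)

```text
t: 9.8
ee_pos: [0.6332, 0.0087, 0.0196]
ee_rot: [[0.258, 0.966, -0.0], [0.966, -0.258, -0.0], [-0.0, -0.0, -1.0]]
force: [0.8, 0.3, -0.7]
opening: 0.0004
grip_force: 0.0
```

>>> jog_arm(
  increments=[
    {"translation": [-0.0005,-0.0019,0],"twist": 0,"fingers": 0},
    {"translation": [-0.0005,-0.0019,0],"twist": 0,"fingers": 0},
    {"translation": [-0.0005,-0.0019,0],"twist": 0,"fingers": 0},
    {"translation": [0,0,0],"twist": 0,"fingers": 0},
  ],
)

```text
t: 10.13
ee_pos: [0.6323, 0.0057, 0.0198]
ee_rot: [[0.258, 0.966, 0.001], [0.966, -0.258, 0.003], [0.004, 0.0, -1.0]]
force: [2.1, 7.9, -0.4]
opening: 0.0004
grip_force: 4.0
```

>>> jog_arm(
  increments=[
    {"translation": [-0.0004,-0.0014,0],"twist": 0,"fingers": 0},
    {"translation": [-0.0004,-0.0014,0],"twist": 0,"fingers": 0},
    {"translation": [0,0,0],"twist": 0,"fingers": 0},
    {"translation": [0,0,0],"twist": 0,"fingers": 0},
  ],
)

```text
t: 10.47
ee_pos: [0.6322, 0.0055, 0.02]
ee_rot: [[0.257, 0.966, 0.003], [0.966, -0.257, 0.006], [0.007, 0.001, -1.0]]
force: [4.8, 15.9, -1.5]
opening: 0.0003
grip_force: 8.1
```

Run:
```python
from h import *
g=grab('scene'); s=r.state(); print(s['t'],s['force'],tof(s['ee_pos']))
c=cv2.resize(g['img'][205:310,220:360],(800,600),interpolation=cv2.INTER_CUBIC); cv2.imwrite('pics/s3.png',c[:,:,::-1])
```

```text
10.5167 [ 3.48212884 16.53145339 -0.3197658 ] [ 0.0622215  -0.04367935]
```

View pics/s3.png

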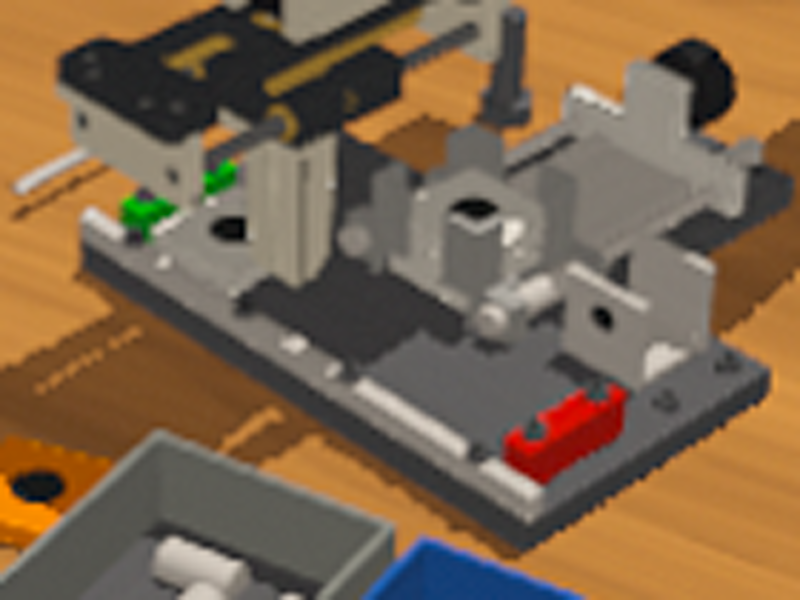

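The scene crop shows the blank (hole at (232,228)) pushed up to the green stop at (150,210), with the fingers holding it at 16 N and no more travel. I'm backing off, lifting and checking from above.

>>> jog_arm(
  increments=[
    {"translation": [0.001,0.004,0],"twist": 0,"fingers": 0},
    {"translation": [0.002,0.008,0],"twist": 0,"fingers": 0},
    {"translation": [0.003,0.01,0],"twist": 0,"fingers": 0},
    {"translation": [0,0,0.03],"twist": 0,"fingers": 0},
    {"translation": [0,0,0.04],"twist": 0,"fingers": 0},
    {"translation": [0,0,0.04],"twist": 0,"fingers": 0},
    {"translation": [0,0,0.04],"twist": 0,"fingers": 0},
    {"translation": [-0.015,0.03,0.02],"twist": 0,"fingers": 0},
  ],
)

```text
t: 11.18
ee_pos: [0.6265, 0.0487, 0.1952]
ee_rot: [[0.261, 0.965, 0.009], [0.965, -0.261, -0.004], [-0.001, 0.01, -1.0]]
force: [1.7, -0.0, 1.3]
opening: 0.0002
grip_force: 0.0
```

>>> jog_arm(
  increments=[
    {"translation": [-0.02,0.03,0],"twist": 0,"fingers": 0},
    {"translation": [-0.03,0.025,0],"twist": 0,"fingers": 0},
    {"translation": [-0.03,0.025,0],"twist": 0,"fingers": 0},
    {"translation": [-0.03,0.025,0],"twist": 0,"fingers": 0},
    {"translation": [-0.03,0.025,0],"twist": 0,"fingers": 0},
    {"translation": [-0.03,0.025,0],"twist": 0,"fingers": 0},
    {"translation": [-0.03,0.025,0],"twist": 0,"fingers": 0},
    {"translation": [-0.03,0.025,0],"twist": 0,"fingers": 0},
  ],
)

```text
t: 11.85
ee_pos: [0.3905, 0.2588, 0.1899]
ee_rot: [[0.258, 0.966, 0.0], [0.966, -0.258, -0.0], [0.0, 0.0, -1.0]]
force: [0.5, 0.8, -0.2]
opening: 0.0004
grip_force: 0.0
```

>>> jog_arm(
  increments=[
    {"translation": [-0.03,0.02,0],"twist": 0,"fingers": 0},
    {"translation": [-0.02,0.02,0],"twist": 0,"fingers": 0},
    {"translation": [0,0,0],"twist": 0,"fingers": 0},
    {"translation": [0,0,0],"twist": 0,"fingers": 0},
  ],
)

```text
t: 12.18
ee_pos: [0.3412, 0.2987, 0.19]
ee_rot: [[0.254, 0.967, 0.001], [0.967, -0.254, -0.0], [0.0, 0.001, -1.0]]
force: [-0.5, -0.9, 0.5]
opening: 0.0003
grip_force: 0.0
```

Run:
```python
from h import *
g=grab('top'); s=r.state(); print(s['t'],s['force'],s['ee_pos'])
q,P=bright(g,(272,180,304,215)); print(q.round(1).tolist(),tof(P).round(4).tolist(),tof(P).mean(0))
c=cv2.resize(g['img'][145:280,195:330],(590,590),interpolation=cv2.INTER_CUBIC); cv2.imwrite('pics/crop4.png',c[:,:,::-1])
```

```text
12.2333 [ 0.89392576 -0.17853785 -0.93588706] [0.34220853 0.29813151 0.18996409]
[[280.20001220703125, 200.0], [285.29998779296875, 181.3000030517578], [303.79998779296875, 186.3000030517578], [298.70001220703125, 205.0]] [[0.0357, -0.0525], [0.0872, -0.0522], [0.0874, -0.103], [0.0359, -0.1032]] [ 0.06151924 -0.07773234]
```

View pics/crop4.png

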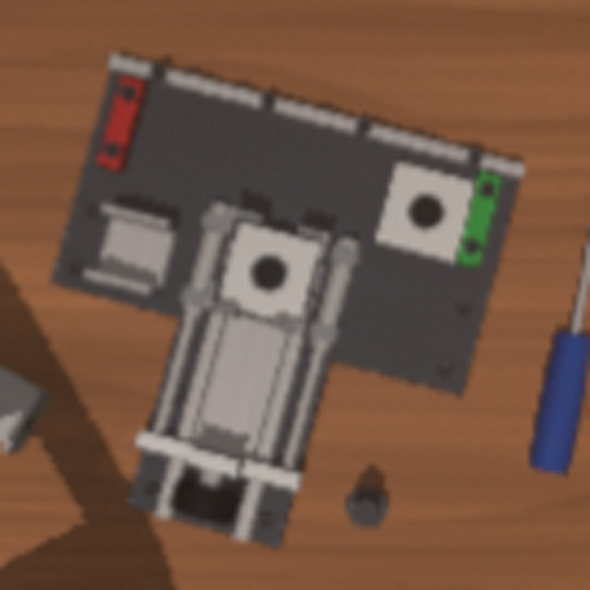

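The blank lies flush and parallel against the green bar. It measures 79.9 mm from where it came out, against the 80 mm expected. The plunger is home and everything else is where it was.

```bash
python3 -c "
from plant import r
print(r.hand_in())"
```

```text
the job is handed in; nothing more can be done
None
```

I fed one blank with a single full press, the spring returned the plunger, and I nudged the blank flush against the green stop; nothing else visibly moved, and I handed the job in at about 12 s (no verdict was shown).

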